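# Lay up the tea board and the espresso board

### The arm

A 7-joint arm with a two-finger parallel gripper is mounted at the origin on the work surface. World frame = base frame: x ahead of the robot, y to its left, z up, the work surface at z = 0. Lengths are in m, angles in rad, forces in N, time in s.
With the tool pointing down it reaches from about 0.425 to 0.925 m from the base axis. Payload 6.8 kg.
Tool frame: the origin (TCP) lies at the very end of the fingers, on their centre line; the grasp point (between the pads) lies bot.tcp_to_grasp behind it (bot.tcp_to_grasp is the distance from the TCP to the grasp point, in m); z points along the fingers, y is the line along which they close (so a half turn about z gives the same grasp; the last joint's range is limited). The gripper opens to 85 mm and grips with 20 to 120 N. Pads are 22 mm wide; open, the fingers measure 114 mm over their backs; the gripper's body (76 mm by 85 mm) begins 54 mm behind the grasp point. The pads swing forward as they close: fully open they stand 13 mm farther back than shut.
Start: joints at [-1.229, 0.477, 0.022, 1.555, -0.011, 1.109, -0.083], TCP at [0.293, 0.608, 0.231] pointing down, gripper open.
Joint ranges: [-2.96, 2.96], [-0.34, 2.1], [-1.41, 1.46], [0.24, 2.44], [-1.37, 4.51], [0.17, 1.92], [-2.96, 2.96]. Speed limits (rad/s): [2.39, 2.39, 3.14, 3.14, 3.14, 3.14, 3.14].

### API

Orientations are given as a unit quaternion [w, x, y, z].
In Python, from station import bot gives the robot as it stands.
- The arm moves only by the tool servo_tool, never from a script. Its argument "motion" is a list that holds one entry, the list of rows, each a list of 7 numbers: the shift along the tool's x, y, z in m, then the turn, a rotation vector about the tool's x, y, z in units of 5 degrees (1.0 is 5 degrees), then the opening, from 0 (shut) to 1 (fully open). A call has 1 to 20 rows; each row is the pose to reach, as a shift and turn from the pose commanded when the call began, along the tool's axes at that moment; what a row does not reach only later rows make up. A row lasts 1/12 s, in which the tool goes at most 41.7 mm and 7.16 degrees, less where a joint would pass 70% of its speed; a pose out of reach is approached as far as the arm can. A call with a gripper value outside its range is refused whole. The fingers move at their own pace and stop on an object; "grip_force" is the grip in N (left out, the last holds). Time passes only in rows, so rows that repeat a pose let the fingers close. It gives the time, the measured TCP pose, the force, the opening and the grip force at its end, in the units of the state.
- bot.get_obs(): the state, without advancing time (a new reading comes with each control period).
- bot.read_camera(name): name is "side" or "top" or "wrist"; returns a dict with "img" (384x512x3 uint8, red, green, blue), "K" (3x3 intrinsics, pixels), "pose" (4x4, takes a point from camera to world coordinates). Camera axes: x right, y down, z forward; pixel columns grow to the right and rows downward; lengths in m; the calibration is good to about 2 mm. The wrist camera is an equidistant fisheye: a pixel r from the principal point sees the ray r / f radians off the axis. A picture is of the moment at which its call begins. There is no depth.
- bot.hand_in(): hands the job in; it is judged then, once.
The state is a dict: "t": time; "q": joint angles; "joint_vel": joint speeds; "joint_torque": joint torques, N m; "eef_pos": TCP position; "tool_rot": TCP orientation; "contact_force": force on the tool from outside, world axes, zero at the start; "torque": the same for the moment, N m; "gripper_width": opening from 0.0 (shut) to 1.0 (fully open); "grasp_force": force on a finger pad.
Only numpy, scipy, OpenCV 4.12 (cv2) and the standard library are available. Lean on these libraries where they do the work, as an engineer would, in place of code of your own. Each camera call takes 0.05 s, during which the arm holds its last target. There are 200 camera calls.

### The job

Lay up the two serving boards for the guests by the window. Tea with milk and honey goes on the long board: the tall mug in the large recess, the milk jug in the middle-sized one and the honey jar in the small one. Espresso with sugar goes on the paddle board: the small cup in the recess next to the paddle handle and the sugar pot in the other. Set each piece gently down, upright and flat on the floor of its recess, and leave the bud vase where it stands.

Things in the scene. Friction and masses are not known exactly. Their poses are not given: they have to be found in the camera images.
- mug: Tall straight white mug, empty: outside diameter 66 mm from 4 mm above the foot to the rim, foot 60 mm across, 92 mm high, wall 4 mm, 0.26 kg. Its loop handle is at its +x side, from 20 to 78 mm high, 9 mm thick, reaching 62 mm from the axis; grip the body along its y. Origin: centre of its underside, z up. Starts upright on the table. 
- espresso_cup: Small low white cup, empty: foot 42 mm across, widening to 54 mm at 22 mm height and 58 mm at the rim, 54 mm high, wall 4 mm, 0.14 kg. Its small loop handle is at its +x side, 7 mm thick, reaching 50 mm from the axis; grip the body along its y. Origin: centre of its underside, z up. Starts upright on the table. 
- milk_jug: Small bright-steel milk jug without handle, empty: straight body 54 mm in diameter, 57 mm at the rim, 68 mm high, wall 3 mm, 0.13 kg; a short V-shaped pouring lip, 54 to 68 mm high, on its +x side reaches 41 mm from the axis. Origin: centre of its underside, z up. Starts upright on the table. 
- sugar_pot: White sugar pot with a wooden lid that does not come off: body 62 mm in diameter and 48 mm high, flat wooden lid to 56 mm, lid knob 17 mm across to 71 mm, 0.22 kg. Origin: centre of its underside, z up. Starts upright on the table. 
- honey_jar: Small amber glass honey jar, closed: body 42 mm in diameter to 33 mm high, brass screw lid 39 mm in diameter from 38 to 51 mm, 0.08 kg. Origin: centre of its underside, z up. Starts upright on the table. 
- long_board: Oblong dark wooden serving board, fixed, flat: 300 mm (x) by 112 mm (y), 20 mm thick. On its centre line three round cork-lined recesses 8 mm deep: the small one (60 mm across) at x = -110 mm, the middle-sized one (72 mm) at x = -8 mm, the large one (84 mm) at x = +98 mm. Origin: centre of its underside; recess floors at z = 12 mm, top at 20 mm.
- paddle_board: Shorter dark wooden serving board, fixed, flat: blade 210 mm (x) by 108 mm (y), 20 mm thick; a paddle handle 36 mm wide sticks out at +x to x = 208 mm. On its centre line two round cork-lined recesses 8 mm deep: the larger (80 mm across) at x = -54 mm, the smaller (66 mm), next to the handle, at x = +56 mm. Origin: centre of the blade's underside; recess floors at z = 12 mm, top at 20 mm.
- bud_vase: Slender grey stoneware bud vase, not part of either order: body 52 mm in diameter to 50 mm high, narrowing to a neck 17 mm across, 120 mm high, 0.25 kg, standing upright among the other things. Origin: centre of its underside.
Mind the look-alikes: they are no part of the job. Leave any red look-alike of the sugar_pot alone. Leave any pink look-alike of the honey_jar alone.

How it is judged:
By the outcome, as a careful person would: the job done as asked, in the order asked, and still so for the second after the job is handed in, with the robot touching nothing.
It also fails if it takes over 93 s, if anything falls off the work surface, if the arm or the gripper's body presses on something with over 40 N, if the wrist force passes 120 N, or if a joint passes its speed limit or range.

## Working session

There is one attempt and no reset: what is moved stays moved. The work goes in short steps, Python scripts to look and compute and a tool call to move; the robot and the scene stay as the last step left them, time stands still between calls to the robot, and variables do not carry over. Pictures are saved under pics/ and viewed, at most 16 in all, crops included, and the job is handed in when it is done.

Besides the shell and the picture viewer there is one more tool, called after ">>>" as name(argument=value, ...), one argument or row to a line, values as JSON. servo_tool: Moves the arm, as the interface text tells. Its arguments: {"type":"object","properties":{"motion":{"type":"array"},"grip_force":{"type":"number"}},"required":["motion"]}

```bash
mkdir -p pics; ls
python3 - <<'E'
from station import bot
import cv2,numpy as np
print(bot.tcp_to_grasp, bot.get_obs())
for n in("top","side"):
    c=bot.read_camera(n); cv2.imwrite(f"pics/{n}0.png",cv2.resize(c["img"][:,:,::-1],(800,600),interpolation=cv2.INTER_CUBIC))
    np.savez(f"{n}0.npz",**c); print(n,c["K"].round(2).tolist(),c["pose"].round(4).tolist())
E
```

```text
pics
0.0187 {'t': 0.0, 'q': array([-1.22910266,  0.47779201,  0.02234608,  1.55643401, -0.01152422,
        1.10926829, -0.08308973]), 'joint_vel': array([ 3.71075716e-05, -3.60723972e-04, -1.51692906e-03, -3.16411427e-04,
       -1.36824055e-03,  1.18032728e-03,  9.32882625e-04]), 'joint_torque': array([ 3.90906862e-04, -5.96460021e+01,  1.60711806e+00, -2.81187093e+01,
        1.23823987e-02,  9.39129386e-03, -5.67957159e-06]), 'eef_pos': array([0.29323617, 0.60734178, 0.2303386 ]), 'tool_rot': array([-1.42548268e-04,  2.22998097e-01,  9.74818477e-01, -8.75309557e-04]), 'contact_force': array([ 0.35930605, -0.21378512, -1.12126905]), 'torque': array([-0.01058853,  0.05305594,  0.01601024]), 'grasp_force': 0.0, 'gripper_width': 0.9986203194870636}
top [[387.8, 0.0, 258.67], [0.0, 387.8, 195.06], [0.0, 0.0, 1.0]] [[0.0118, -0.9973, 0.072, 0.46], [-0.9999, -0.0112, 0.0086, -0.0042], [-0.0077, -0.072, -0.9974, 0.9943], [0.0, 0.0, 0.0, 1.0]]
side [[349.64, 0.0, 251.65], [0.0, 349.64, 194.79], [0.0, 0.0, 1.0]] [[-0.821, -0.2948, 0.489, 0.1461], [-0.5706, 0.4528, -0.6851, 0.5299], [-0.0194, -0.8414, -0.54, 0.4328], [0.0, 0.0, 0.0, 1.0]]
```

View pics/top0.png

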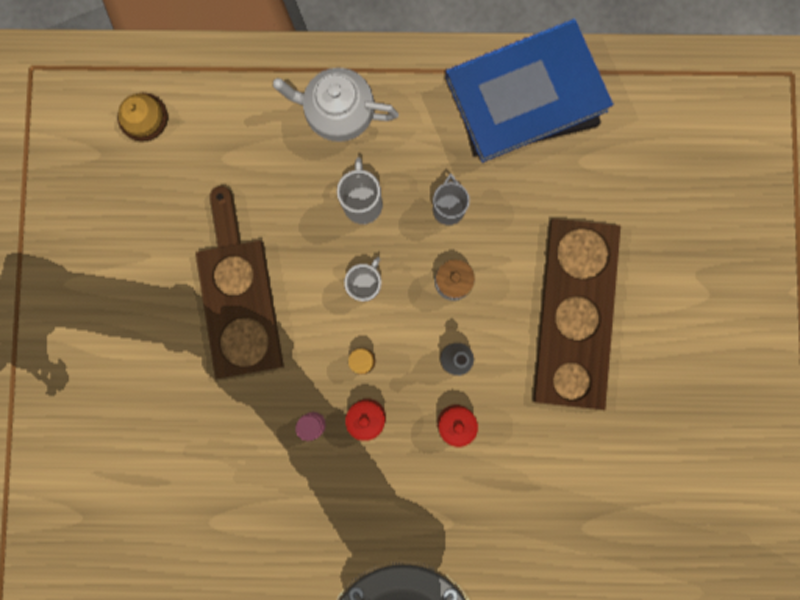

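View pics/side0.png

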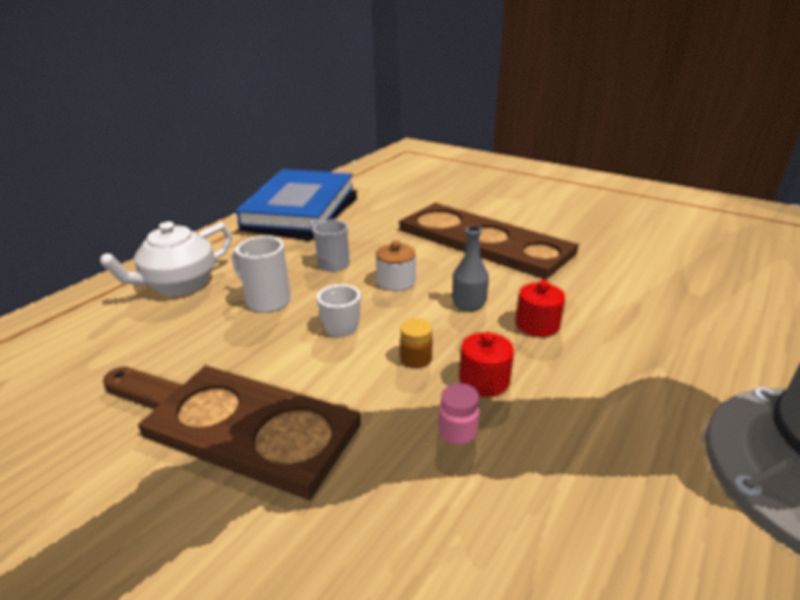

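Top view (800-px scale): mug (360,190), jug (450,200), cup (363,282), sugar pot (455,278), honey (361,361), vase (456,358), two red pots and a pink jar below; paddle board left, long board right. Next, enlarged crops for exact readings.

Run:
```python
import cv2,numpy as np
im=np.load("top0.npz")["img"][:,:,::-1]
def crop(x0,y0,w,h,s):
    c=cv2.resize(im[y0:y0+h,x0:x0+w],None,fx=s,fy=s,interpolation=cv2.INTER_CUBIC)
    for i in range(0,w,10):
        cv2.line(c,(i*s,0),(i*s,h*s),(0,255,0) if (x0+i)%50==0 else (90,90,90),1)
        cv2.putText(c,str(x0+i),(i*s+1,9),0,.32,(255,255,255),1)
    for j in range(0,h,10):
        cv2.line(c,(0,j*s),(w*s,j*s),(0,255,0) if (y0+j)%50==0 else (90,90,90),1)
        cv2.putText(c,str(y0+j),(1,j*s+10),0,.32,(255,255,255),1)
    return c
cv2.imwrite("pics/obj.png",crop(200,90,120,150,4))
a,b=crop(120,110,70,150,4),crop(335,130,70,150,4)
cv2.imwrite("pics/brd.png",np.hstack([a,b]))
```

```text
(no output)
```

View pics/obj.png

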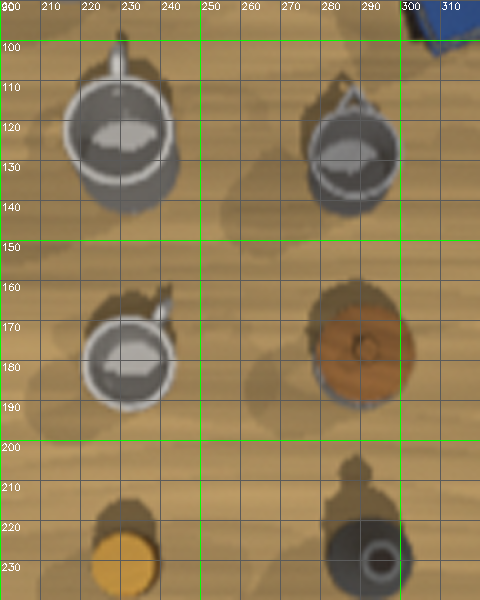

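View pics/brd.png

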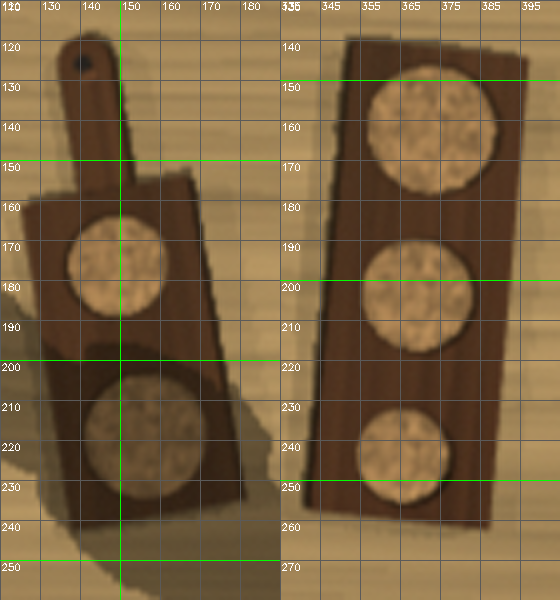

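Read off (original pixels): mug rim (229.5,122.7), jug rim (288.2,128.5), cup rim (232.2,180.7), sugar lid (291.4,179), honey lid (230.9,231.1). Paddle recesses are at (149.4,176.5) and (156.4,219); long-board recesses at (372.9,162.5), (369.4,203.9) and (366,244).

```bash
cat > h.py <<'E'
import numpy as np
from scipy.spatial.transform import Rotation as R
def pt(c,u,v,z):
    d=c["pose"][:3,:3]@np.linalg.solve(c["K"],[u,v,1]); o=c["pose"][:3,3]
    return (o+d*(z-o[2])/d[2])
def down(yaw):  # tool y axis at angle yaw from world x, z down
    y=np.array([np.cos(yaw),np.sin(yaw),0]);z=np.array([0,0,-1.]);return R.from_matrix(np.c_[np.cross(y,z),y,z])
def rel(p0,r0,p,yaw):
    r=down(yaw);r2=down(yaw+np.pi)
    t=min(((r0.inv()*q).as_rotvec() for q in(r,r2)),key=np.linalg.norm)
    return np.r_[r0.inv().apply(np.array(p)-p0),t/np.radians(5)].round(4)
E
python3 - <<'E'
from h import *
c=np.load("top0.npz")
P={}
for n,u,v,z in [("mug",229.5,122.7,.092),("mugh",230.5,97.5,.06),("jug",288.2,128.5,.068),("lip",287.5,111.2,.068),("cup",232.2,180.7,.054),("cuph",242,161.5,.04),("sugar",291.4,179,.056),("knob",291.5,177,.071),("honey",230.9,231.1,.051),("vase",295,230.3,.12),
 ("Pcup",149.4,176.5,.016),("Psug",156.4,219,.016),("Pmug",372.9,162.5,.016),("Pjug",369.4,203.9,.016),("Phon",366,244,.016)]:
    P[n]=pt(c,u-.4,v-.4,z)[:2]; print(n,P[n].round(4), np.hypot(*P[n]).round(3))
for a,b in[("mug","mugh"),("jug","lip"),("cup","cuph"),("Psug","Pcup"),("Pjug","Pmug"),("Phon","Pjug")]:
    d=P[b]-P[a];print(a,b,np.linalg.norm(d).round(4),np.degrees(np.arctan2(d[1],d[0])).round(1))
E
```

```text
mug [0.6969 0.0756] 0.701
mugh [0.7684 0.077 ] 0.772
jug [ 0.6903 -0.0649] 0.693
lip [ 0.733  -0.0629] 0.736
cup [0.5632 0.0699] 0.567
cuph [0.6129 0.0474] 0.615
sugar [ 0.5687 -0.0743] 0.573
knob [ 0.5717 -0.0733] 0.576
honey [0.4406 0.0712] 0.446
vase [ 0.4455 -0.0782] 0.452
Pcup [0.5758 0.2838] 0.642
Psug [0.4681 0.2626] 0.537
Pmug [ 0.6177 -0.2838] 0.68
Pjug [ 0.5123 -0.274 ] 0.581
Phon [ 0.4118 -0.2647] 0.49
mug mugh 0.0715 1.2
jug lip 0.0427 2.6
cup cuph 0.0546 -24.3
Psug Pcup 0.1098 11.1
Pjug Pmug 0.1058 -5.3
Phon Pjug 0.101 -5.3
```

Run:
```python
from h import *
from station import bot
o=bot.get_obs();q=o["tool_rot"]
r0=R.from_quat([q[1],q[2],q[3],q[0]])
print(rel(o["eef_pos"],r0,[.697,.0756,.2],np.pi/2),r0.as_matrix().round(3))
```

```text
[-5.9480e-01 -3.0330e-01  3.1000e-02 -1.8100e-02 -2.9000e-03 -5.1539e+00] [[-0.901  0.435 -0.001]
 [ 0.435  0.901 -0.001]
 [-0.    -0.002 -1.   ]]
```

>>> servo_tool(
  motion=[
    [[-0.595, -0.303, 0.031, 0, 0, -5.15, 1], [-0.595, -0.303, 0.031, 0, 0, -5.15, 1], [-0.595, -0.303, 0.031, 0, 0, -5.15, 1], [-0.595, -0.303, 0.031, 0, 0, -5.15, 1], [-0.595, -0.303, 0.031, 0, 0, -5.15, 1], [-0.595, -0.303, 0.031, 0, 0, -5.15, 1], [-0.595, -0.303, 0.031, 0, 0, -5.15, 1], [-0.595, -0.303, 0.031, 0, 0, -5.15, 1], [-0.595, -0.303, 0.031, 0, 0, -5.15, 1], [-0.595, -0.303, 0.031, 0, 0, -5.15, 1], [-0.595, -0.303, 0.031, 0, 0, -5.15, 1], [-0.595, -0.303, 0.031, 0, 0, -5.15, 1], [-0.595, -0.303, 0.031, 0, 0, -5.15, 1], [-0.595, -0.303, 0.031, 0, 0, -5.15, 1], [-0.595, -0.303, 0.031, 0, 0, -5.15, 1], [-0.595, -0.303, 0.031, 0, 0, -5.15, 1], [-0.595, -0.303, 0.031, 0, 0, -5.15, 1], [-0.595, -0.303, 0.031, 0, 0, -5.15, 1], [-0.595, -0.303, 0.031, 0, 0, -5.15, 1], [-0.595, -0.303, 0.031, 0, 0, -5.15, 1]],
  ],
  grip_force=30,
)

```text
t: 1.77
eef_pos: [0.6967, 0.0785, 0.1999]
tool_rot: [-0.001, -0.001, 1.0, 0.001]
contact_force: [-0.0, 1.3, -0.8]
gripper_width: 0.998
grasp_force: 0.0
```

>>> servo_tool(
  motion=[
    [[0, 0, 0.04, 0, 0, 0, 1], [0, 0, 0.08, 0, 0, 0, 1], [0, 0, 0.12, 0, 0, 0, 1], [0, 0, 0.14, 0, 0, 0, 1], [0, 0, 0.155, 0, 0, 0, 1], [0, 0, 0.16, 0, 0, 0, 1], [0, 0, 0.16, 0, 0, 0, 1]],
  ],
)

```text
t: 2.35
eef_pos: [0.697, 0.0776, 0.0398]
tool_rot: [-0.001, -0.001, 1.0, 0.0]
contact_force: [-0.3, 0.2, 0.7]
gripper_width: 1.003
grasp_force: 0.0
```

Run:
```python
from station import bot
import cv2
a=[bot.read_camera(n)["img"][:,:,::-1] for n in("wrist","side")]
cv2.imwrite("pics/w1.png",cv2.resize(cv2.hconcat([a[0],a[1][100:,100:400].copy() if 0 else a[1]]),(800,300)))
print(bot.get_obs()["eef_pos"])
```

```text
[0.69880106 0.07701849 0.0421244 ]
```

View pics/w1.png

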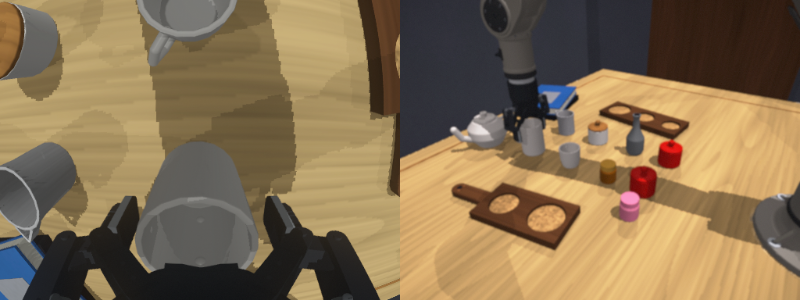

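The wrist view shows the mug centred between the open fingers, and the side view agrees. Closing.

>>> servo_tool(
  motion=[
    [[0, 0, 0, 0, 0, 0, 0], [0, 0, 0, 0, 0, 0, 0], [0, 0, 0, 0, 0, 0, 0], [0, 0, 0, 0, 0, 0, 0], [0, 0, 0, 0, 0, 0, 0], [0, 0, 0, 0, 0, 0, 0], [0, 0, -0.01, 0, 0, 0, 0], [0, 0, -0.03, 0, 0, 0, 0], [0, 0, -0.06, 0, 0, 0, 0], [0, 0, -0.09, 0, 0, 0, 0], [0, 0, -0.105, 0, 0, 0, 0], [0, 0, -0.11, 0, 0, 0, 0]],
  ],
  grip_force=40,
)

```text
t: 3.45
eef_pos: [0.6996, 0.0764, 0.1551]
tool_rot: [0.003, 0.0, 1.0, 0.001]
contact_force: [0.6, 1.1, -2.7]
gripper_width: 0.775
grasp_force: 45.8
```

>>> servo_tool(
  motion=[
    [[0.004, -0.018, 0, 0, 0, 0, 0], [0.011, -0.05, 0, 0, 0, 0, 0], [0.02, -0.09, 0, 0, 0, 0, 0], [0.028, -0.13, 0, 0, 0, 0, 0], [0.037, -0.169, 0, 0, 0, 0, 0], [0.046, -0.209, 0, 0, 0, 0, 0], [0.055, -0.248, 0, 0, 0, 0, 0], [0.063, -0.288, 0, 0, 0, 0, 0], [0.07, -0.32, 0, 0, 0, 0, 0], [0.075, -0.342, 0, 0, 0, 0, 0], [0.078, -0.355, 0, 0, 0, 0, 0], [0.079, -0.36, 0, 0, 0, 0, 0], [0.079, -0.36, 0, 0, 0, 0, 0], [0.079, -0.36, 0, 0, 0, 0, 0]],
  ],
)

```text
t: 4.62
eef_pos: [0.6191, -0.2812, 0.1499]
tool_rot: [-0.0, -0.001, 1.0, 0.001]
contact_force: [0.4, 0.9, -2.9]
gripper_width: 0.772
grasp_force: 45.7
```

Run:
```python
from station import bot
import cv2
a=[bot.read_camera(n)["img"][:,:,::-1] for n in("wrist","top")]
cv2.imwrite("pics/w2.png",cv2.hconcat([cv2.resize(a[0],(400,300)),cv2.resize(a[1][110:290,270:510],(400,300))]))
for i in range(3):
  bot.read_camera("side");o=bot.get_obs();print(o["eef_pos"],o["contact_force"])
```

```text
[ 0.61942008 -0.28085034  0.15012298] [-0.33816432 -0.79260948 -1.75470853]
[ 0.619255   -0.28130234  0.15018205] [ 0.44359425  0.41819898 -3.49778906]
[ 0.61908822 -0.28183618  0.15025334] [ 0.47351331  0.04828341 -2.81187368]
```

View pics/w2.png

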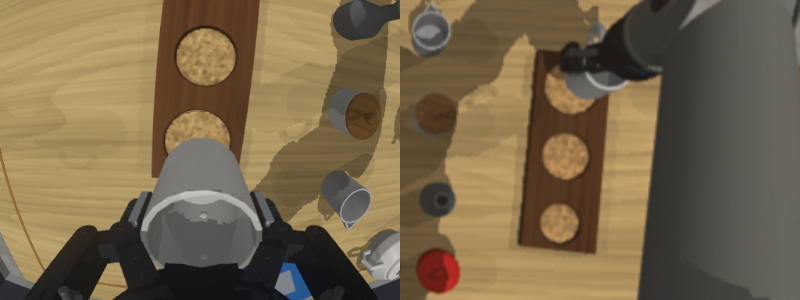

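Wrist view: mug held upright over the large recess (top view right panel agrees). Lowering.

>>> servo_tool(
  motion=[
    [[0.0005, -0.001, 0.02, 0, 0, 0, 0], [0.001, -0.002, 0.05, 0, 0, 0, 0], [0.001, -0.002, 0.075, 0, 0, 0, 0], [0.001, -0.002, 0.086, 0, 0, 0, 0], [0.001, -0.002, 0.09, 0, 0, 0, 0], [0.001, -0.002, 0.093, 0, 0, 0, 0], [0.001, -0.002, 0.095, 0, 0, 0, 0], [0.001, -0.002, 0.097, 0, 0, 0, 0], [0.001, -0.002, 0.097, 0, 0, 0, 0]],
  ],
)

```text
t: 5.62
eef_pos: [0.6185, -0.2861, 0.0549]
tool_rot: [0.001, 0.0, 1.0, -0.0]
contact_force: [0.5, 0.3, -0.3]
gripper_width: 0.776
grasp_force: 46.1
```

>>> servo_tool(
  motion=[
    [[0, 0, 0.001, 0, 0, 0, 0], [0, 0, 0.001, 0, 0, 0, 0]],
  ],
)

```text
t: 5.78
eef_pos: [0.6186, -0.2861, 0.0548]
tool_rot: [0.001, 0.0, 1.0, -0.0]
contact_force: [-2.5, 1.1, 7.6]
gripper_width: 0.774
grasp_force: 46.6
```

>>> servo_tool(
  motion=[
    [[0, 0, 0, 0, 0, 0, 1], [0, 0, 0, 0, 0, 0, 1], [0, 0, 0, 0, 0, 0, 1], [0, 0, 0, 0, 0, 0, 1], [0, 0, -0.02, 0, 0, 0, 1], [0, 0, -0.055, 0, 0, 0, 1], [0, 0, -0.09, 0, 0, 0, 1], [-0.005, 0.016, -0.1, 0, 0, 0, 1], [-0.015, 0.05, -0.1, 0, 0, 0, 1], [-0.028, 0.088, -0.1, 0, 0, 0, 1], [-0.041, 0.126, -0.1, 0, 0, 0, 1], [-0.054, 0.164, -0.1, 0, 0, 0, 1], [-0.066, 0.2, -0.1, 0, 0, 0, 1], [-0.072, 0.217, -0.09, 0, 0, 0, 1], [-0.073, 0.221, -0.07, 0, 0, 0, 1], [-0.073, 0.221, -0.07, 0, 0, 0, 1]],
  ],
)

```text
t: 7.12
eef_pos: [0.6886, -0.0614, 0.1183]
tool_rot: [-0.003, -0.002, 1.0, 0.001]
contact_force: [-0.8, -0.1, -1.2]
gripper_width: 0.999
grasp_force: 0.0
```

Run:
```python
from station import bot
import cv2
a=[bot.read_camera(n)["img"][:,:,::-1] for n in("wrist","side")]
cv2.imwrite("pics/w3.png",cv2.hconcat([cv2.resize(a[0],(400,300)),cv2.resize(a[1][100:280,150:390],(400,300))]))
o=bot.get_obs();print(o["eef_pos"],o["contact_force"])
```

```text
[ 0.68946244 -0.06590821  0.12132949] [ 0.79830615 -0.03262207 -0.11574313]
```

View pics/w3.png

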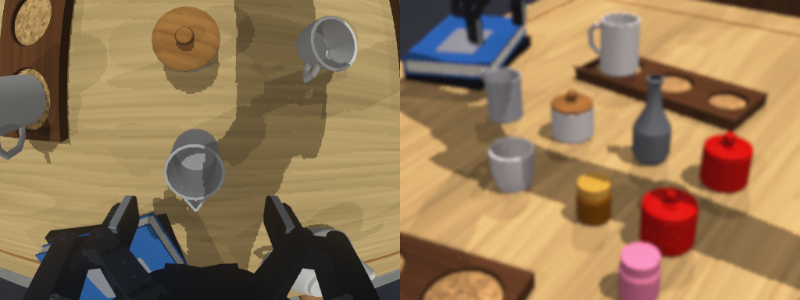

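Mug stands upright in the large recess. The jug is about 4 mm to the left of the finger centre in the wrist view (some of that is settling); descending with a small correction.

>>> servo_tool(
  motion=[
    [[0, -0.002, 0.03, 0, 0, 0, 1], [0, -0.002, 0.065, 0, 0, 0, 1], [0, -0.002, 0.09, 0, 0, 0, 1], [0, -0.002, 0.1, 0, 0, 0, 1], [0, -0.002, 0.1, 0, 0, 0, 1], [0, -0.002, 0.1, 0, 0, 0, 0], [0, -0.002, 0.1, 0, 0, 0, 0], [0, -0.002, 0.1, 0, 0, 0, 0], [0, -0.002, 0.1, 0, 0, 0, 0], [0, -0.002, 0.1, 0, 0, 0, 0], [0, -0.002, 0.1, 0, 0, 0, 0], [0, -0.002, 0.1, 0, 0, 0, 0]],
  ],
  grip_force=30,
)

```text
t: 8.22
eef_pos: [0.6924, -0.0674, 0.0252]
tool_rot: [0.002, 0.0, 1.0, -0.0]
contact_force: [-0.7, -1.2, 6.8]
gripper_width: 0.651
grasp_force: 30.6
```

>>> servo_tool(
  motion=[
    [[0, 0, -0.015, 0, 0, 0, 0], [0, 0, -0.045, 0, 0, 0, 0], [0, 0, -0.08, 0, 0, 0, 0], [0, 0, -0.105, 0, 0, 0, 0], [0.011, -0.012, -0.115, 0, 0, 0, 0], [0.032, -0.037, -0.115, 0, 0, 0, 0], [0.057, -0.066, -0.115, 0, 0, 0, 0], [0.082, -0.095, -0.115, 0, 0, 0, 0], [0.107, -0.124, -0.115, 0, 0, 0, 0], [0.132, -0.153, -0.115, 0, 0, 0, 0], [0.155, -0.18, -0.115, 0, 0, 0, 0], [0.171, -0.199, -0.115, 0, 0, 0, 0], [0.178, -0.207, -0.115, 0, 0, 0, 0], [0.178, -0.207, -0.105, 0, 0, 0, 0], [0.178, -0.207, -0.08, 0, 0, 0, 0], [0.178, -0.207, -0.055, 0, 0, 0, 0], [0.178, -0.207, -0.04, 0, 0, 0, 0], [0.178, -0.207, -0.035, 0, 0, 0, 0], [0.178, -0.207, -0.035, 0, 0, 0, 0]],
  ],
)

```text
t: 9.8
eef_pos: [0.5128, -0.2715, 0.056]
tool_rot: [-0.001, -0.001, 1.0, 0.001]
contact_force: [-0.3, 0.2, -1.0]
gripper_width: 0.652
grasp_force: 32.3
```

Run:
```python
from station import bot
import cv2
a=[bot.read_camera(n)["img"][:,:,::-1] for n in("wrist","side")]
cv2.imwrite("pics/w4.png",cv2.hconcat([cv2.resize(a[0],(400,300)),cv2.resize(a[1][100:205,230:370],(400,300))]))
o=bot.get_obs();print(o["eef_pos"],o["contact_force"])
```

```text
[ 0.51376791 -0.27294279  0.0579905 ] [ 0.42283573  0.47740308 -1.63510575]
```

View pics/w4.png

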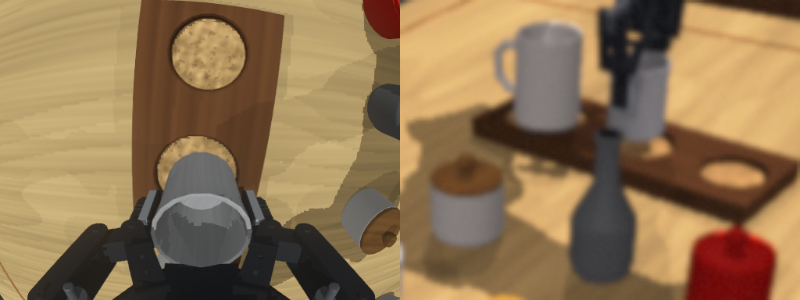

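Jug is upright and centred over the middle recess. Lowering to the floor.

>>> servo_tool(
  motion=[
    [[0, -0.001, 0.007, 0, 0, 0, 0], [0, -0.001, 0.014, 0, 0, 0, 0], [0, -0.001, 0.018, 0, 0, 0, 0], [0, -0.001, 0.02, 0, 0, 0, 0], [0, -0.001, 0.022, 0, 0, 0, 0], [0, -0.001, 0.0225, 0, 0, 0, 0], [0, -0.001, 0.0225, 0, 0, 0, 0]],
  ],
)

```text
t: 10.48
eef_pos: [0.5126, -0.2749, 0.037]
tool_rot: [0.0, 0.001, 1.0, 0.0]
contact_force: [-7.0, 3.5, 20.5]
gripper_width: 0.654
grasp_force: 30.9
```

>>> servo_tool(
  motion=[
    [[0, 0, -0.001, 0, 0, 0, 0], [0, 0, -0.001, 0, 0, 0, 1], [0, 0, -0.001, 0, 0, 0, 1], [0, 0, -0.001, 0, 0, 0, 1], [0, 0, -0.001, 0, 0, 0, 1], [0, 0, -0.02, 0, 0, 0, 1], [0, 0, -0.055, 0, 0, 0, 1], [0, 0, -0.095, 0, 0, 0, 1], [0, 0, -0.126, 0, 0, 0, 1], [0.004, 0.02, -0.126, 0, 0, 0, 1], [0.012, 0.058, -0.126, 0, 0, 0, 1], [0.02, 0.098, -0.126, 0, 0, 0, 1], [0.028, 0.138, -0.126, 0, 0, 0, 1], [0.037, 0.178, -0.126, 0, 0, 0, 1], [0.045, 0.218, -0.126, 0, 0, 0, 1], [0.053, 0.258, -0.126, 0, 0, 0, 1], [0.062, 0.298, -0.126, 0, 0, 0, 1], [0.069, 0.33, -0.12, 0, 0, 0, 1], [0.0715, 0.346, -0.09, 0, 0, 0, 1], [0.0715, 0.346, -0.07, 0, 0, 0, 1]],
  ],
)

```text
t: 12.15
eef_pos: [0.4406, 0.0762, 0.1042]
tool_rot: [0.001, -0.003, 1.0, 0.001]
contact_force: [-0.5, -0.3, -0.4]
gripper_width: 1.001
grasp_force: 0.0
```

Run:
```python
from station import bot
import cv2
a=[bot.read_camera(n)["img"][:,:,::-1] for n in("wrist","side")]
cv2.imwrite("pics/w5.png",cv2.hconcat([cv2.resize(a[0],(400,300)),cv2.resize(a[1][100:280,190:430],(400,300))]))
o=bot.get_obs();print(o["eef_pos"],o["contact_force"])
```

```text
[0.43860686 0.07180448 0.10242301] [ 0.13743781 -0.20434559  0.62932239]
```

View pics/w5.png

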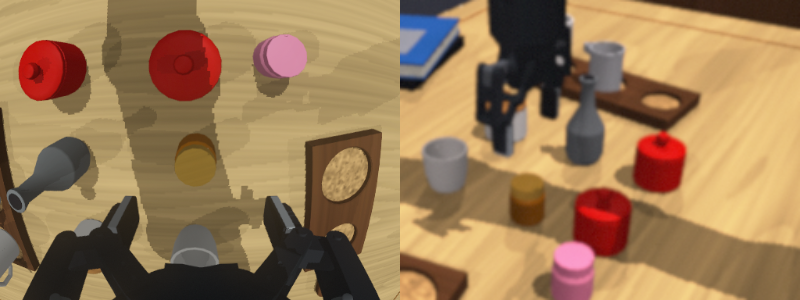

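The jug stands in its recess; the honey jar lies between the fingers. Descending to grip it.

>>> servo_tool(
  motion=[
    [[0, 0, 0.03, 0, 0, 0, 1], [0, 0, 0.06, 0, 0, 0, 1], [0, 0, 0.08, 0, 0, 0, 1], [0, 0, 0.09, 0, 0, 0, 1], [0, 0, 0.094, 0, 0, 0, 1], [0, 0, 0.094, 0, 0, 0, 0], [0, 0, 0.094, 0, 0, 0, 0], [0, 0, 0.094, 0, 0, 0, 0], [0, 0, 0.094, 0, 0, 0, 0], [0, 0, 0.094, 0, 0, 0, 0], [0, 0, 0.094, 0, 0, 0, 0], [0, 0, 0.094, 0, 0, 0, 0], [0, 0, 0.094, 0, 0, 0, 0], [0, 0, 0.094, 0, 0, 0, 0]],
  ],
  grip_force=25,
)

```text
t: 13.42
eef_pos: [0.442, 0.0716, 0.0121]
tool_rot: [0.001, 0.0, 1.0, 0.0]
contact_force: [-0.1, 0.4, 6.9]
gripper_width: 0.48
grasp_force: 24.4
```

>>> servo_tool(
  motion=[
    [[0, 0, -0.015, 0, 0, 0, 0], [0, 0, -0.045, 0, 0, 0, 0], [0, 0, -0.08, 0, 0, 0, 0], [0, 0, -0.115, 0, 0, 0, 0], [0, 0, -0.14, 0, 0, 0, 0], [-0.001, -0.015, -0.15, 0, 0, 0, 0], [-0.002, -0.045, -0.15, 0, 0, 0, 0], [-0.002, -0.083, -0.15, 0, 0, 0, 0], [-0.002, -0.122, -0.15, 0, 0, 0, 0], [0, -0.161, -0.15, 0, 0, 0, 0], [0.005, -0.2, -0.15, 0, 0, 0, 0], [0.012, -0.238, -0.15, 0, 0, 0, 0], [0.019, -0.275, -0.15, 0, 0, 0, 0], [0.025, -0.308, -0.15, 0, 0, 0, 0], [0.028, -0.328, -0.145, 0, 0, 0, 0], [0.029, -0.336, -0.125, 0, 0, 0, 0], [0.029, -0.336, -0.095, 0, 0, 0, 0], [0.029, -0.336, -0.065, 0, 0, 0, 0], [0.029, -0.336, -0.045, 0, 0, 0, 0], [0.029, -0.336, -0.04, 0, 0, 0, 0]],
  ],
)

```text
t: 15.08
eef_pos: [0.41, -0.2635, 0.0486]
tool_rot: [-0.002, 0.0, 1.0, 0.001]
contact_force: [-0.2, -0.1, -0.5]
gripper_width: 0.48
grasp_force: 25.9
```

Run:
```python
from station import bot
import cv2
a=[bot.read_camera(n)["img"][:,:,::-1] for n in("wrist","side")]
cv2.imwrite("pics/w6.png",cv2.hconcat([cv2.resize(a[0],(400,300)),cv2.resize(a[1][100:205,260:400],(400,300))]))
o=bot.get_obs();print(o["eef_pos"],o["contact_force"])
```

```text
[ 0.41139312 -0.26429409  0.05059485] [-0.04900674 -0.76795472 -0.57992103]
```

View pics/w6.png

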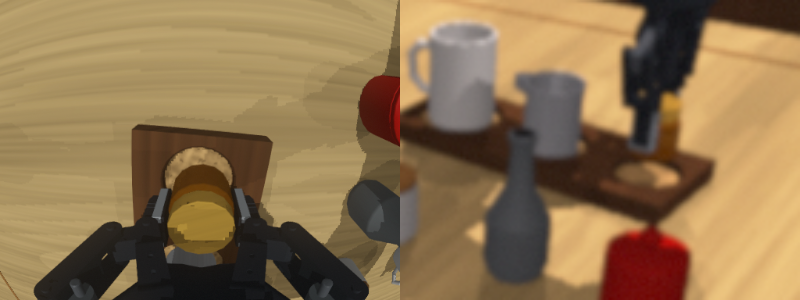

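Honey jar is upright over the small recess. Lowering.

>>> servo_tool(
  motion=[
    [[0, -0.001, 0.01, 0, 0, 0, 0], [0, -0.001, 0.018, 0, 0, 0, 0], [0, -0.001, 0.023, 0, 0, 0, 0], [0, -0.001, 0.0255, 0, 0, 0, 0], [0, -0.001, 0.027, 0, 0, 0, 0], [0, -0.001, 0.028, 0, 0, 0, 0], [0, -0.001, 0.028, 0, 0, 0, 0]],
  ],
)

```text
t: 15.77
eef_pos: [0.4119, -0.2655, 0.0241]
tool_rot: [0.0, 0.0, 1.0, 0.0]
contact_force: [-4.1, 3.1, 16.2]
gripper_width: 0.479
grasp_force: 27.3
```

>>> servo_tool(
  motion=[
    [[0, 0, -0.001, 0, 0, 0, 0], [0, 0, -0.001, 0, 0, 0, 1], [0, 0, -0.001, 0, 0, 0, 1], [0, 0, -0.001, 0, 0, 0, 1], [0, 0, -0.001, 0, 0, 0, 1], [0, 0, -0.02, 0, 0, 0, 1], [0, 0, -0.055, 0, 0, 0, 1], [0, 0, -0.095, 0, 0, 0, 1], [-0.005, 0.01, -0.13, 0, 0, 0, 1], [-0.02, 0.044, -0.135, 0, 0, 0.5, 1], [-0.036, 0.08, -0.135, 0, 0, 1, 1], [-0.052, 0.115, -0.135, 0, 0, 1.6, 1], [-0.068, 0.151, -0.135, 0, 0, 2.2, 1], [-0.085, 0.187, -0.135, 0, 0, 2.8, 1], [-0.101, 0.224, -0.135, 0, 0, 3.4, 1], [-0.117, 0.26, -0.135, 0, 0, 4, 1], [-0.134, 0.297, -0.125, 0, 0, 4.5, 1], [-0.147, 0.325, -0.11, 0, 0, 4.8, 1], [-0.151, 0.336, -0.085, 0, 0, 4.8, 1], [-0.151, 0.336, -0.072, 0, 0, 4.8, 1]],
  ],
)

```text
t: 17.43
eef_pos: [0.5631, 0.0755, 0.0926]
tool_rot: [-0.001, 0.205, 0.979, 0.001]
contact_force: [-0.5, -0.2, -0.3]
gripper_width: 1.0
grasp_force: 0.0
```

Run:
```python
from station import bot
import cv2
a=[bot.read_camera(n)["img"][:,:,::-1] for n in("wrist","side")]
cv2.imwrite("pics/w7.png",cv2.hconcat([cv2.resize(a[0],(400,300)),cv2.resize(a[1][90:270,150:390],(400,300))]))
o=bot.get_obs();print(o["eef_pos"],o["tool_rot"])
```

```text
[0.56103465 0.0710109  0.09210582] [-0.00245431  0.20709086  0.97831795 -0.00116025]
```

View pics/w7.png

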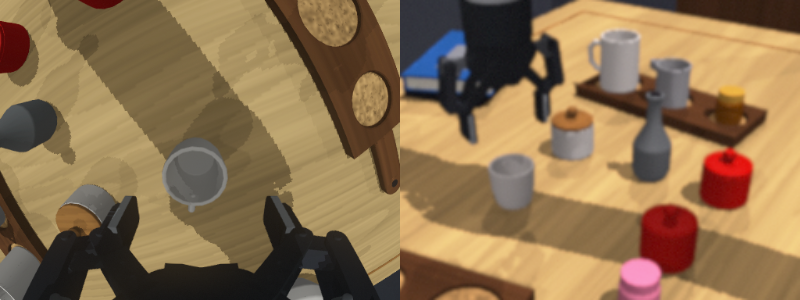

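All three tea pieces stand in their recesses; the cup's handle lines up with the tool's x axis. Descending and gripping.

>>> servo_tool(
  motion=[
    [[0, -0.001, 0.03, 0, 0, 0, 1], [0, -0.001, 0.055, 0, 0, 0, 1], [0, -0.001, 0.072, 0, 0, 0, 1], [0, -0.001, 0.08, 0, 0, 0, 1], [0, -0.001, 0.08, 0, 0, 0, 1], [0, -0.001, 0.08, 0, 0, 0, 0], [0, -0.001, 0.08, 0, 0, 0, 0], [0, -0.001, 0.08, 0, 0, 0, 0], [0, -0.001, 0.08, 0, 0, 0, 0], [0, -0.001, 0.08, 0, 0, 0, 0], [0, -0.001, 0.08, 0, 0, 0, 0], [0, -0.001, 0.08, 0, 0, 0, 0], [0, -0.001, 0.08, 0, 0, 0, 0]],
  ],
  grip_force=30,
)

```text
t: 18.62
eef_pos: [0.5639, 0.0693, 0.0167]
tool_rot: [0.001, 0.208, 0.978, 0.001]
contact_force: [-0.7, -1.3, 5.0]
gripper_width: 0.671
grasp_force: 30.9
```

>>> servo_tool(
  motion=[
    [[0, 0, -0.012, 0, 0, 0, 0], [0, 0, -0.035, 0, 0, 0, 0], [0, 0, -0.06, 0, 0, 0, 0], [0.005, 0.014, -0.07, 0, 0, 0, 0], [0.015, 0.04, -0.07, 0, 0, 0, 0], [0.027, 0.072, -0.07, 0, 0, 0, 0], [0.04, 0.106, -0.07, 0, 0, 0, 0], [0.053, 0.141, -0.07, 0, 0, 0, 0], [0.065, 0.171, -0.07, 0, 0, 0, 0], [0.072, 0.191, -0.065, 0, 0, 0, 0], [0.076, 0.201, -0.055, 0, 0, 0, 0], [0.076, 0.201, -0.045, 0, 0, 0, 0], [0.076, 0.201, -0.04, 0, 0, 0, 0], [0.076, 0.201, -0.04, 0, 0, 0, 0]],
  ],
)

```text
t: 19.78
eef_pos: [0.5742, 0.2804, 0.053]
tool_rot: [-0.001, 0.209, 0.978, -0.002]
contact_force: [-0.3, -0.7, -1.1]
gripper_width: 0.666
grasp_force: 32.4
```

Run:
```python
from station import bot
import cv2
a=[bot.read_camera(n)["img"][:,:,::-1] for n in("wrist","side")]
cv2.imwrite("pics/w8.png",cv2.hconcat([cv2.resize(a[0],(400,300)),cv2.resize(a[1][180:330,60:260],(400,300))]))
o=bot.get_obs();print(o["eef_pos"],o["contact_force"])
```

```text
[0.57531526 0.28102351 0.05448235] [ 1.0489703  -0.92459896 -0.96549167]
```

View pics/w8.png

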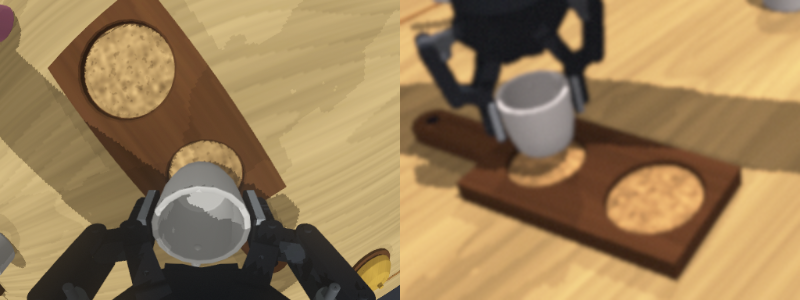

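Cup upright above the smaller recess. Lowering.

>>> servo_tool(
  motion=[
    [[0, 0.001, 0.01, 0, 0, 0, 0], [0, 0.001, 0.018, 0, 0, 0, 0], [0, 0.001, 0.023, 0, 0, 0, 0], [0, 0.001, 0.0255, 0, 0, 0, 0], [0, 0.001, 0.027, 0, 0, 0, 0], [0, 0.001, 0.028, 0, 0, 0, 0], [0, 0.001, 0.028, 0, 0, 0, 0]],
  ],
)

```text
t: 20.47
eef_pos: [0.575, 0.2841, 0.0286]
tool_rot: [-0.001, 0.208, 0.978, -0.001]
contact_force: [-8.3, -4.0, 19.7]
gripper_width: 0.67
grasp_force: 33.4
```

>>> servo_tool(
  motion=[
    [[0, 0, -0.001, 0, 0, 0, 0], [0, 0, -0.001, 0, 0, 0, 1], [0, 0, -0.001, 0, 0, 0, 1], [0, 0, -0.001, 0, 0, 0, 1], [0, 0, -0.001, 0, 0, 0, 1], [0, 0, -0.02, 0, 0, 0, 1], [0, 0, -0.055, 0, 0, 0, 1], [0, 0, -0.09, 0, 0, 0, 1], [-0.007, -0.016, -0.095, 0, 0, 0, 1], [-0.022, -0.053, -0.095, 0, 0, -0.6, 1], [-0.038, -0.089, -0.095, 0, 0, -1.2, 1], [-0.053, -0.125, -0.095, 0, 0, -1.8, 1], [-0.069, -0.162, -0.095, 0, 0, -2.4, 1], [-0.084, -0.198, -0.095, 0, 0, -3, 1], [-0.099, -0.234, -0.095, 0, 0, -3.6, 1], [-0.115, -0.27, -0.095, 0, 0, -4.2, 1], [-0.129, -0.303, -0.095, 0, 0, -4.8, 1], [-0.137, -0.323, -0.095, 0, 0, -4.8, 1], [-0.14, -0.33, -0.09, 0, 0, -4.8, 1], [-0.14, -0.33, -0.09, 0, 0, -4.8, 1]],
  ],
)

```text
t: 22.13
eef_pos: [0.5682, -0.0762, 0.1159]
tool_rot: [-0.0, 0.002, 1.0, -0.0]
contact_force: [0.3, 0.3, -0.5]
gripper_width: 1.002
grasp_force: 0.0
```

Run:
```python
from station import bot
import cv2
a=[bot.read_camera(n)["img"][:,:,::-1] for n in("wrist","side")]
cv2.imwrite("pics/w9.png",cv2.hconcat([cv2.resize(a[0],(400,300)),cv2.resize(a[1][90:330,60:380],(400,300))]))
o=bot.get_obs();print(o["eef_pos"],o["tool_rot"])
```

```text
[ 0.56889576 -0.07189523  0.11627862] [-3.66261959e-04 -3.20394658e-04  9.99999745e-01  5.23451660e-04]
```

View pics/w9.png

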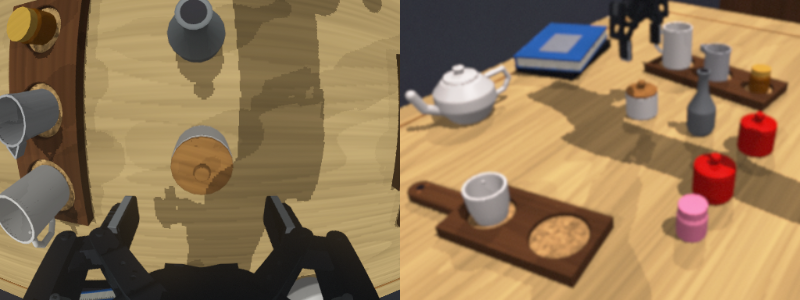

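Cup is seated and the sugar pot is centred between the fingers. Descending.

>>> servo_tool(
  motion=[
    [[0, 0, 0.03, 0, 0, 0, 1], [0, 0, 0.065, 0, 0, 0, 1], [0, 0, 0.09, 0, 0, 0, 1], [0, 0, 0.1, 0, 0, 0, 1], [0, 0, 0.1025, 0, 0, 0, 1], [0, 0, 0.1025, 0, 0, 0, 0], [0, 0, 0.1025, 0, 0, 0, 0], [0, 0, 0.1025, 0, 0, 0, 0], [0, 0, 0.1025, 0, 0, 0, 0], [0, 0, 0.1025, 0, 0, 0, 0], [0, 0, 0.1025, 0, 0, 0, 0], [0, 0, 0.1025, 0, 0, 0, 0]],
  ],
  grip_force=35,
)

```text
t: 23.23
eef_pos: [0.5705, -0.0732, 0.0161]
tool_rot: [0.002, 0.0, 1.0, 0.0]
contact_force: [-1.0, 1.0, 7.6]
gripper_width: 0.71
grasp_force: 39.0
```

>>> servo_tool(
  motion=[
    [[0, 0, -0.012, 0, 0, 0, 0], [0, 0, -0.035, 0, 0, 0, 0], [0, 0, -0.06, 0, 0, 0, 0], [0.005, 0.017, -0.075, 0, 0, 0, 0], [0.016, 0.054, -0.075, 0, 0, 0, 0], [0.027, 0.091, -0.075, 0, 0, 0, 0], [0.039, 0.128, -0.075, 0, 0, 0, 0], [0.05, 0.165, -0.075, 0, 0, 0, 0], [0.061, 0.202, -0.075, 0, 0, 0, 0], [0.072, 0.239, -0.075, 0, 0, 0, 0], [0.083, 0.276, -0.075, 0, 0, 0, 0], [0.093, 0.309, -0.075, 0, 0, 0, 0], [0.099, 0.329, -0.07, 0, 0, 0, 0], [0.1015, 0.336, -0.055, 0, 0, 0, 0], [0.1015, 0.336, -0.045, 0, 0, 0, 0], [0.1015, 0.336, -0.04, 0, 0, 0, 0], [0.1015, 0.336, -0.04, 0, 0, 0, 0]],
  ],
)

```text
t: 24.65
eef_pos: [0.4672, 0.2604, 0.0534]
tool_rot: [-0.001, 0.001, 1.0, -0.001]
contact_force: [0.1, -0.1, -2.0]
gripper_width: 0.712
grasp_force: 39.0
```

Run:
```python
from station import bot
import cv2
a=[bot.read_camera(n)["img"][:,:,::-1] for n in("wrist","side")]
cv2.imwrite("pics/w10.png",cv2.hconcat([cv2.resize(a[0],(400,300)),cv2.resize(a[1][180:330,60:260],(400,300))]))
o=bot.get_obs();print(o["eef_pos"],o["contact_force"])
```

```text
[0.46822645 0.26080681 0.05446599] [ 1.43863217  0.03970816 -1.88316397]
```

View pics/w10.png

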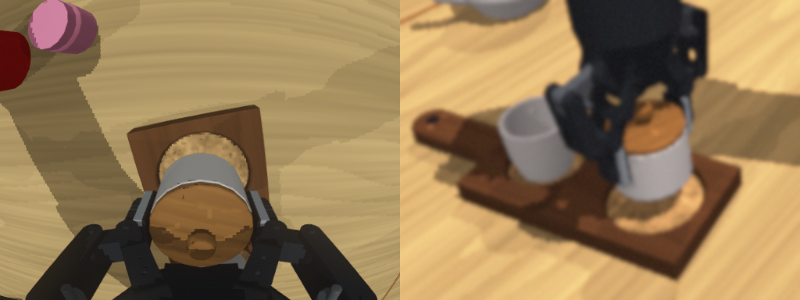

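Sugar pot is upright over the larger recess, clear of the cup. Lowering.

>>> servo_tool(
  motion=[
    [[0, 0.001, 0.01, 0, 0, 0, 0], [0, 0.001, 0.018, 0, 0, 0, 0], [0, 0.001, 0.023, 0, 0, 0, 0], [0, 0.001, 0.0255, 0, 0, 0, 0], [0, 0.001, 0.027, 0, 0, 0, 0], [0, 0.001, 0.0275, 0, 0, 0, 0], [0, 0.001, 0.028, 0, 0, 0, 0]],
  ],
)

```text
t: 25.33
eef_pos: [0.467, 0.2629, 0.028]
tool_rot: [-0.001, 0.0, 1.0, -0.001]
contact_force: [-9.9, -6.1, 32.3]
gripper_width: 0.714
grasp_force: 41.9
```

>>> servo_tool(
  motion=[
    [[0, 0, -0.001, 0, 0, 0, 0], [0, 0, -0.0015, 0, 0, 0, 0], [0, 0, -0.0015, 0, 0, 0, 1], [0, 0, -0.0015, 0, 0, 0, 1], [0, 0, -0.0015, 0, 0, 0, 1], [0, 0, -0.0015, 0, 0, 0, 1], [0, 0, -0.02, 0, 0, 0, 1], [0, 0, -0.055, 0, 0, 0, 1], [0, 0, -0.095, 0, 0, 0, 1], [0, 0, -0.135, 0, 0, 0, 1], [0, 0.03, -0.16, 0, 0, 0, 1], [0, 0.07, -0.17, 0, 0, 0, 1], [0, 0.11, -0.17, 0, 0, 0, 1], [0, 0.15, -0.17, 0, 0, 0, 1], [0, 0.19, -0.17, 0, 0, 0, 1], [0, 0.22, -0.17, 0, 0, 0, 1], [0, 0.22, -0.17, 0, 0, 0, 1], [0, 0.22, -0.17, 0, 0, 0, 1]],
  ],
)

```text
t: 26.83
eef_pos: [0.4663, 0.4856, 0.1954]
tool_rot: [-0.001, -0.002, 1.0, -0.0]
contact_force: [0.8, -0.4, -0.1]
gripper_width: 1.001
grasp_force: 0.0
```

Run:
```python
from station import bot
import cv2
a=[bot.read_camera(n)["img"][:,:,::-1] for n in("top","side")]
cv2.imwrite("pics/end.png",cv2.hconcat([cv2.resize(a[0][70:290,110:410],(400,293)),cv2.resize(a[1][85:320,60:380],(400,293))]))
```

```text
(no output)
```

View pics/end.png

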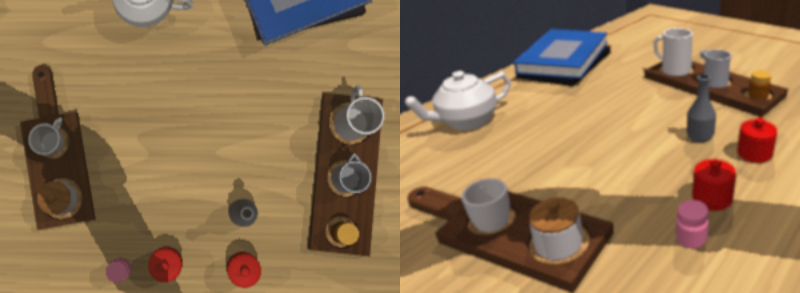

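All five pieces sit upright in their recesses, and the vase and look-alikes have not moved.

```bash
python3 -c "
from station import bot
print(bot.hand_in())"
```

```text
the job is handed in; nothing more can be done
None
```

I laid up both boards and handed the job in at about 27 s: mug, milk jug and honey jar on the long board, espresso cup and sugar pot on the paddle board. The last camera views showed all five upright in their recesses and the vase and look-alikes where they started; the hand-in returned no verdict.

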